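# Load the spacer rack in order and hold the last spacer over its pocket

## Task

Load the dark wooden rack on the right of the bench, whose pockets are numbered by one, two and three brass studs, from the three round steel spacers: first stand the shortest in pocket one, then the middle one in pocket two, each fully down and let go. Then carry the tallest over the battens and stop with it upright and centred over pocket three, about 15 mm clear of the rack and not touching it, and finish while still holding it there; it must not go into the pocket, which still has to be wiped. Leave the abrasive roll and the wooden cup that stand on the battens where they are.

Things in the scene. Friction and masses are not known exactly. Their poses are not given: they have to be found in the camera images.
- short_center (a point): Plain bright steel round bar spacer standing upright, 30 mm in diameter, 50 mm tall, the shortest of the three (50, 65 and 80 mm), with one shallow groove round it and a dark bore mark on top. Weighs 0.13 to 0.3 kg. The point is at its centre, 25 mm above its foot; its z axis points up along its length. At first the three stand in random order in a row along x, on the clear strip of bench left of the batten.
- medium_center (a point): Plain bright steel round bar spacer standing upright, 30 mm in diameter, 65 mm tall, the middle one of the three (50, 65 and 80 mm), with one shallow groove round it and a dark bore mark on top. Weighs 0.13 to 0.3 kg. The point is at its centre, 32.5 mm above its foot; its z axis points up along its length. At first the three stand in random order in a row along x, on the clear strip of bench left of the batten.
- tall_center (a point): Plain bright steel round bar spacer standing upright, 30 mm in diameter, 80 mm tall, the tallest of the three (50, 65 and 80 mm), with one shallow groove round it and a dark bore mark on top. Weighs 0.13 to 0.3 kg. The point is at its centre, 40 mm above its foot; its z axis points up along its length. At first the three stand in random order in a row along x, on the clear strip of bench left of the batten.
- rack: Fixed dark wooden rack block, 90 mm (its x) by 230 mm (its y) by 40 mm high, lying on the bench right of the battens. Origin at the centre of its underside, z up. Its three pockets lie in a row along its y axis, 75 mm apart, 4 mm from its centre line towards +x; rows of one, two and three small brass studs (9 mm wide, 2 mm high) along its -x edge, which faces the robot, number them, from the +y (left) end. It may be turned by up to 0.45 rad.
- pocket_1 (a point): Centre of the mouth of the round pocket with one stud in front of it on the rack's top (left end). The point lies on the rack's flat top face, 40 mm above the bench; z points up. The pocket is 34 mm wide with a 2 mm lead-in chamfer and a flat floor 20 mm below this point.
- pocket_2 (a point): Centre of the mouth of the round pocket with two studs in front of it on the rack's top (middle). The point lies on the rack's flat top face, 40 mm above the bench; z points up. The pocket is 34 mm wide with a 2 mm lead-in chamfer and a flat floor 20 mm below this point.
- pocket_3 (a point): Centre of the mouth of the round pocket with three studs in front of it on the rack's top (right end). The point lies on the rack's flat top face, 40 mm above the bench; z points up. The pocket is 34 mm wide with a 2 mm lead-in chamfer and a flat floor 20 mm below this point.
- roll_center (a point): Loose roll of brown abrasive, 74 x 59 x 50 mm high, standing on the 42 mm high batten that lies between the spacers and the rack; its top is 92 mm above the bench. The point is at its centre. Leave it alone.
- cup_center (a point): Loose turned wooden cup, 66 mm wide and 68 mm high, standing on the 28 mm high batten next to the rack; its top is 96 mm above the bench. The point is at its centre. Leave it alone.
Mind the look-alikes: they are no part of the job. What is shaped like the part that bears short_center but purple or red is not meant.

How it is judged:
By the outcome, as a careful person would: the job done as asked, in the order asked, and still so for the second after the job is handed in, while the arm keeps its last pose, push and grip.
It also fails if it takes over 70 s, if anything falls off the work surface, if the arm or the gripper's body presses on something with over 40 N, if the wrist force passes 120 N, or if a joint passes its speed limit or range.

## Robot

A 6-joint arm with a two-finger parallel gripper is mounted at the origin on a cart in front of the work surface, level with it; the furniture and walls round the work are solid. World frame = base frame: x ahead of the robot, y to its left, z up, the work surface at z = 0. Lengths are in mm, angles in degrees, forces in N, time in s.
With the tool pointing down it reaches from about 350 to 850 mm from the base axis. Payload 8.1 kg.
Tool frame: the origin (TCP) lies between the finger pads; the fingertips stand 22 mm ahead of it and the grasp point (between the pads) lies 3 mm ahead of it; z points along the fingers, y is the direction in which the jaws open and shut (so a half turn about z gives the same grasp; the last joint's range is limited). The gripper opens to 85 mm and grips with 20 to 120 N. Pads are 22 mm wide; open, the fingers measure 114 mm over their backs; the gripper's body (76 mm by 85 mm) begins 54 mm behind the grasp point. The pads swing forward as they close: fully open they stand 13 mm farther back than shut.
Start: joints at [60.997, 7.471, 85.268, -0, 87.261, -4.893], TCP at [245.074, 547.671, 230.192] pointing down, gripper open.
Joint ranges: [-169.43, 169.43], [-51.17, 129.36], [1.28, 143.12], [-76.62, 256.62], [0, 156.53], [-152.29, 152.29]. Speed limits (degrees/s): [136.94, 136.94, 159.86, 180, 180, 180].

## Interface

Orientations are given as [roll, pitch, yaw] about the fixed x, y, z axes, in that order (R = Rz(yaw) Ry(pitch) Rx(roll)).
In Python, from bench import r gives the robot as it stands.
- The arm moves only by the tool drive_tool, never from a script. Its argument "moves" is a list of rows, each a list of 2 entries, a list of its own where there are three numbers: the shift along the world's x, y, z in mm, then the turn about the world's z in degrees. A call has exactly 8 rows; each row is the pose to reach, as a shift and turn from the pose commanded when the call began; what a row does not reach only later rows make up. A row lasts 1/12 s, in which the tool goes at most 41.7 mm and 7.16 degrees, less where a joint would pass 70% of its speed; a pose out of reach is approached as far as the arm can. A call with a gripper value outside its range is refused whole. "fingers" is the finger opening in mm, from 0 to 85.4, set as the call begins (left out, the last holds). The fingers move at their own pace and stop on an object; "squeeze" is the grip in N (left out, the last holds). Time passes only in rows, so rows that repeat a pose let the fingers close, or fill a call up. It gives the time, the measured TCP pose, the force and the opening at its end, in the units of the state.
- r.sense(): the state, without advancing time (a new reading comes with each control period).
- r.snapshot(name): name is "side" or "top" or "wrist"; returns a dict with "pixels" (384x512x3 uint8, red, green, blue), "camera_matrix" (3x3 intrinsics, pixels), "xyz" and "orientation" of the camera in the world. Camera axes: x right, y down, z forward; pixel columns grow to the right and rows downward; lengths in mm; the calibration is good to about 2 mm. A picture is of the moment at which its call begins. There is no depth.
- r.hand_in(): hands the job in, once; it reports no verdict.
The state is a dict: "time": time; "joint_pos": joint angles; "qd": joint speeds; "joint_efforts": joint torques, N m; "tool_pos": TCP position; "tcp_rot": TCP orientation; "ft_force": force on the tool from outside, world axes, zero at the start; "wrist_torque": the same for the moment, N m; "finger_gap": finger opening in mm.
Only numpy, scipy, OpenCV 4.12 (cv2) and the standard library are available. Lean on these libraries where they do the work, as an engineer would, in place of code of your own. Each camera call takes 0.05 s, during which the arm holds its last target.

## Working session

There is one attempt and no reset: what is moved stays moved. The work goes in short steps, Python scripts to look and compute and a tool call to move; the robot and the scene stay as the last step left them, time stands still between calls to the robot, and variables do not carry over. Pictures are saved under pics/ and viewed, and the job is handed in when it is done.

Besides the shell and the picture viewer there is one more tool, called after "Call:" as name(argument=value, ...) on one line, values as JSON. drive_tool: Moves the arm, as the interface text tells. Its arguments: {"type":"object","properties":{"moves":{"type":"array","items":{"type":"array"}},"fingers":{"type":"number"},"squeeze":{"type":"number"}},"required":["moves"]}

```bash
ls; mkdir -p pics; cat > h.py <<'E'
import numpy as np,cv2
from bench import r
def snap(n,f):
    s=r.snapshot(n); cv2.imwrite('pics/'+f+'.png',s['pixels'][:,:,::-1]); import pickle; pickle.dump(s,open('pics/'+f+'.pkl','wb')); return s
E
python3 - <<'E'
from h import *
for n in ['side','top','wrist']:
    s=snap(n,n+'0'); print(n,s['camera_matrix'],s['xyz'],s['orientation'])
print(r.sense())
E
```

```text
pics
side [[488.72379638   0.         263.30288432]
 [  0.         488.72379638 191.23282794]
 [  0.           0.           1.        ]] [976.89771831 724.8623485  520.12301024] [-115.56310273   -0.62818704  151.6605579 ]
top [[378.23257676   0.         250.04582284]
 [  0.         378.23257676 191.23910495]
 [  0.           0.           1.        ]] [471.53396964 -59.64746046 926.94724966] [-175.61812816    1.37252728  -89.93216949]
wrist [[315.18078686   0.         257.82620027]
 [  0.         315.18078686 193.69973103]
 [  0.           0.           1.        ]] [169.33446451 580.65828516 372.97135245] [1.61328970e+02 1.12210316e-01 6.59045429e+01]
{'time': 0.15, 'joint_pos': array([ 6.09974203e+01,  7.50577722e+00,  8.53157548e+01,  1.66828093e-03,
        8.72626397e+01, -4.89157125e+00]), 'qd': array([-0.0767077 , -0.12037411, -0.25181032, -0.08176256, -0.10762807,
       -0.02214632]), 'joint_efforts': array([ 1.04149502e-03, -5.70066869e+01, -5.01156378e+01, -1.90555229e-04,
        9.75162227e-03, -8.49958201e-05]), 'tool_pos': array([244.84719176, 547.29096481, 229.37132825]), 'tcp_rot': array([-1.79916277e+02, -8.83754232e-03,  1.55888904e+02]), 'ft_force': array([ 0.23575788, -0.39906277,  0.35738025]), 'wrist_torque': array([ 0.03312991, -0.01591618, -0.0073194 ]), 'finger_gap': 85.5718154911499}
```

View pics/side0.png

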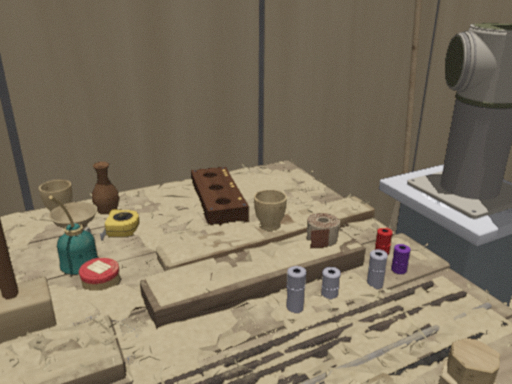

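View pics/top0.png

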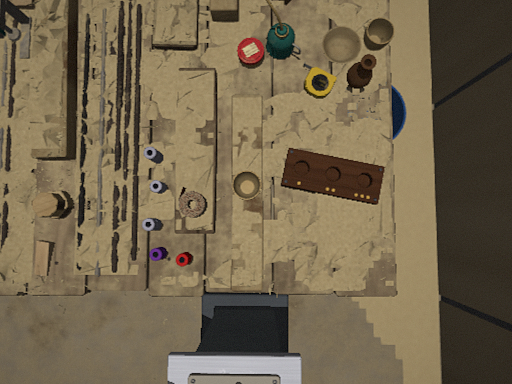

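View pics/wrist0.png

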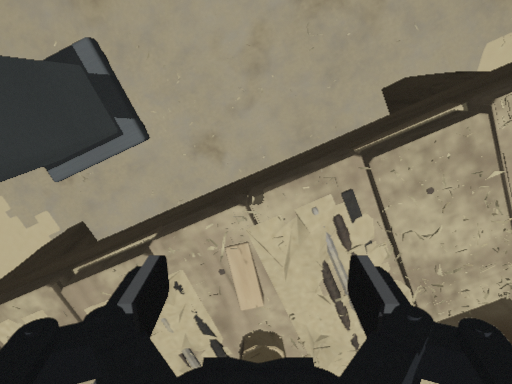

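The top view shows the spacers at about (152,154), (156,187) and (150,225). The side view has them at (296,290), (331,283) and (377,268). The look-alikes are purple at (157,254) and red at (184,259) in the top view. I'll check this with close crops.

```bash
python3 - <<'E'
import cv2,numpy as np
a=cv2.imread('pics/side0.png')[220:320,265:425]; b=cv2.imread('pics/top0.png')
a=cv2.resize(a,None,fx=5,fy=5,interpolation=cv2.INTER_CUBIC); cv2.imwrite('pics/c1.png',a)
c=cv2.resize(b[130:275,125:265],None,fx=4,fy=4,interpolation=cv2.INTER_CUBIC)
cv2.imwrite('pics/c2.png',c)
cv2.imwrite('pics/c3.png',cv2.resize(b[140:215,270:395],None,fx=6,fy=6,interpolation=cv2.INTER_CUBIC))
E
```

```text
(no output)
```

View pics/c1.png

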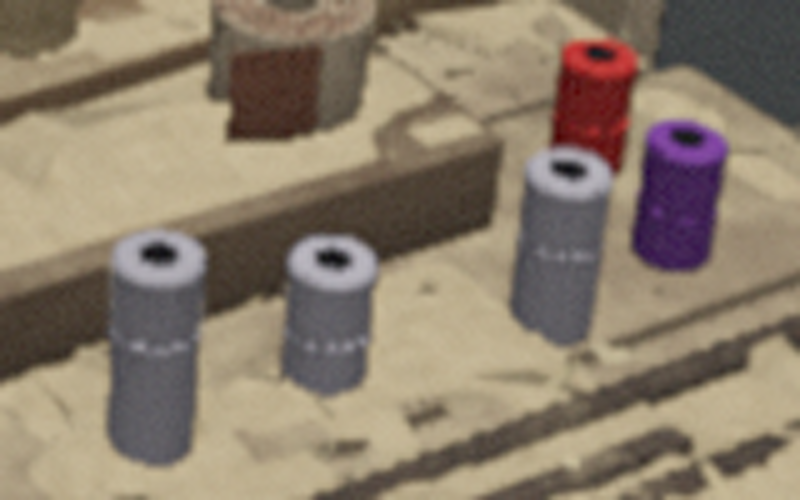

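View pics/c2.png

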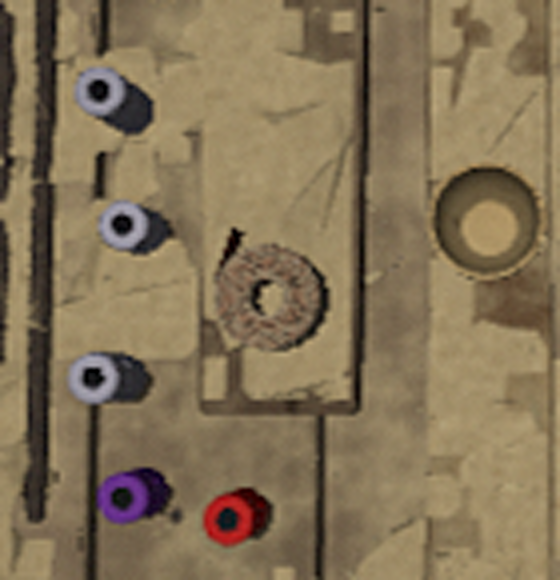

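View pics/c3.png

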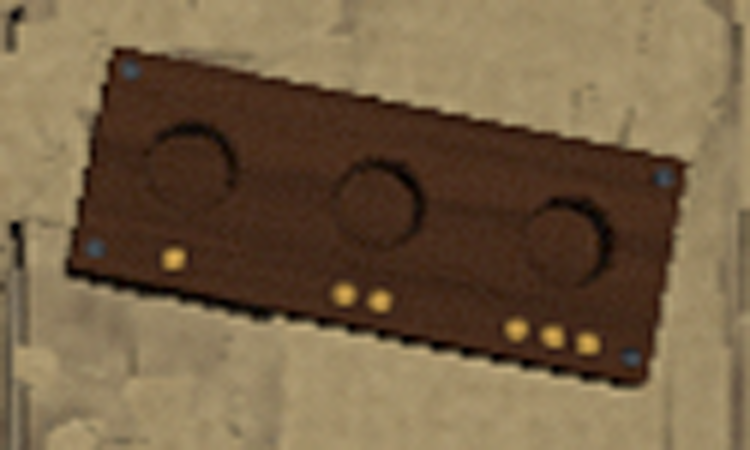

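List of candidates (top view): grey (152,154) is tall, grey (156,187) short and grey (150,225) medium. Purple (157,254) and red (184,259) are look-alikes, so I reject them. The side crop confirms the height order: tall at large x, short in the middle, medium nearest the robot. Now I'll measure.

```bash
cat >> h.py <<'E'
from scipy.spatial.transform import Rotation as Ro
def cast(s,uv,z):
    K=s['camera_matrix'];R=Ro.from_euler('xyz',s['orientation'],degrees=True).as_matrix()
    d=R@np.linalg.inv(K)@np.array([uv[0],uv[1],1.]); c=np.array(s['xyz']); return c+d*(z-c[2])/d[2]
def proj(s,p):
    K=s['camera_matrix'];R=Ro.from_euler('xyz',s['orientation'],degrees=True).as_matrix()
    q=K@R.T@(np.array(p)-s['xyz']); return q[:2]/q[2]
E
python3 - <<'E'
from h import *
import pickle
t=pickle.load(open('pics/top0.pkl','rb'));sd=pickle.load(open('pics/side0.pkl','rb'))
def bore(s,c,w=7):
    p=s['pixels'].astype(float).mean(2); x,y=c
    yy,xx=np.mgrid[y-w:y+w+1,x-w:x+w+1]
    pt=p[y-w:y+w+1,x-w:x+w+1]; wt=np.clip(100-pt,0,None)*(((xx-x)**2+(yy-y)**2)<(3.6)**2)
    return np.array([(wt*xx).sum(),(wt*yy).sum()])/wt.sum()
for n,ct,cs,z in [('tall',(150,152),(297,271),80),('short',(156,186),(331,272),50),('med',(148,224),(379,254),65)]:
    a=bore(t,ct);b=bore(sd,cs)
    print(n,a,b,cast(t,a,z).round(1),cast(sd,b,z).round(1))
p=t['pixels'].astype(int)
x0,y0=270,140
hsv=cv2.cvtColor(t['pixels'],cv2.COLOR_RGB2HSV)[140:215,270:395]
R,G,B=[p[140:215,270:395,i] for i in range(3)]
for nm,m in [('screw',(B>R+5)),('stud',(R>150)&(G>100)&(B<110)&(R-B>70))]:
    n,l,st,ce=cv2.connectedComponentsWithStats(m.astype(np.uint8))
    for i in range(1,n):
        if st[i,4]>=2: 
            uv=ce[i]+[x0,y0]; print(nm,st[i,4],uv.round(1),cast(t,uv,40).round(1))
E
```

```text
tall [149.23109164 152.10020956] [296.39201878 270.2917505 ] [626.  190.7  80. ] [625.6 192.6  80. ]
short [155.10310794 185.65329693] [331.18629032 271.2625    ] [552. 184.  50.] [551.7 185.4  50. ]
med [147.73310676 223.82566973] [378.38913149 253.48520136] [463.  194.9  65. ] [462.5 196.8  65. ]
screw 3 [291.3 151.7] [ 633.3 -135.9   40. ]
screw 4 [380.  169.2] [ 591.  -342.9   40. ]
screw 2 [285.5 181. ] [ 563.6 -121.7   40. ]
screw 3 [374.7 199.3] [ 520.4 -328.8   40. ]
stud 6 [298.7 182.7] [ 559.6 -152.6   40. ]
stud 7 [327.  188.7] [ 545.3 -218.6   40. ]
stud 7 [333.  189.7] [ 542.9 -232.6   40. ]
stud 5 [355.8 194.4] [ 531.9 -285.4   40. ]
stud 6 [361.8 195.8] [ 528.6 -299.3   40. ]
stud 7 [367.7 197. ] [ 525.8 -312.9   40. ]
```

Call:
drive_tool(moves=[[[20,-24,0],-5],[[45,-53,0],-12],[[70,-83,0],-19],[[95,-112,0],-26],[[120,-142,0],-33],[[145,-172,0],-40],[[170,-201,0],-47],[[195,-231,0],-53]], fingers=52, squeeze=50)

```text
time: 0.82
tool_pos: [440.8, 315.1, 230.0]
tcp_rot: [-180.0, -0.0, 102.5]
ft_force: [0.8, 0.5, 0.2]
finger_gap: 52.1
```

Call:
drive_tool(moves=[[[25,-30,0],-5],[[48,-57,0],-9],[[70,-83,0],-12.9],[[90,-106,0],-12.9],[[105,-123,0],-12.9],[[111.8,-132,0],-12.9],[[111.8,-132,0],-12.9],[[111.8,-132,0],-12.9]])

```text
time: 1.48
tool_pos: [551.5, 184.8, 229.8]
tcp_rot: [-179.9, -0.0, 89.9]
ft_force: [-0.2, 0.4, -0.2]
finger_gap: 52.3
```

```bash
python3 - <<'E'
from h import *
import pickle
s=snap('wrist','w1')
q=r.sense();print(q['time'],q['tool_pos'],q['tcp_rot'],q['finger_gap'],q['joint_pos'],q['ft_force'])
for nm,p in [('tall',(625.8,191.5,80)),('short',(551.9,184.6,50)),('med',(462.8,195.7,65))]: print(nm,proj(s,p))
print(s['xyz'])
E
```

```text
1.5333 [551.14852225 185.50639521 229.91741273] [-1.79947255e+02 -2.48483536e-02  9.00095141e+01] 51.751545582929985 [1.35281655e+01 4.67311863e+00 8.82932499e+01 3.65371054e-02
 8.70791070e+01 1.35167637e+01] [ 0.45743923  0.77584132 -0.17404786]
tall [335.91891991 170.00427081]
short [258.77693718 169.28999579]
med [169.71477961 162.23926959]
[551.52931592 266.88175056 373.54560017]
```

View pics/w1.png

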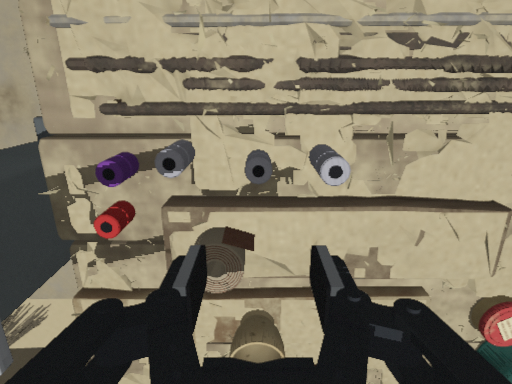

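The wrist view shows the bores at about (333,171) for tall, (258,170) for short and (170,163) for medium, near the predictions. I'll refine these.

```bash
python3 - <<'E'
from h import *
import pickle
s=pickle.load(open('pics/w1.pkl','rb'))
g=s['pixels'].astype(float).mean(2)
for nm,c,z in [('tall',(333,171),80),('short',(258,170),50),('med',(169,163),65)]:
    x,y=c;w=7
    m=(g[y-w:y+w+1,x-w:x+w+1]<55).astype(np.uint8)
    n,l,st,ce=cv2.connectedComponentsWithStats(m,connectivity=4)
    i=min(range(1,n),key=lambda i:np.hypot(*(ce[i]-w)))
    uv=ce[i]+[x-w,y-w]; print(nm,st[i],uv,cast(s,uv,z).round(1))
cv2.imwrite('pics/w1c.png',cv2.resize(cv2.imread('pics/w1.png')[130:200,140:360],None,fx=3.5,fy=3.5,interpolation=cv2.INTER_CUBIC))
E
```

```text
tall [  3   2  12  12 116] [335.01724138 171.70689655] [625.1 189.8  80. ]
short [  1   2  12  12 117] [257.84615385 170.74358974] [550.9 183.   50. ]
med [  0   2  13  13 132] [168.31060606 163.71212121] [461.3 194.2  65. ]
```

View pics/w1c.png

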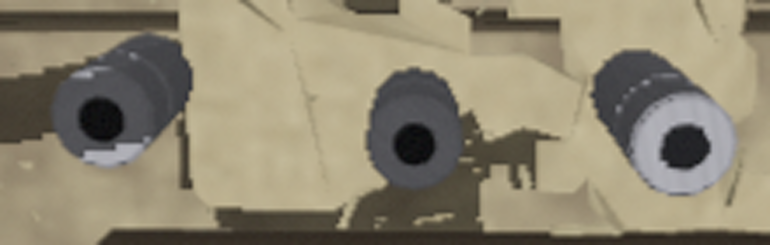

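Call:
drive_tool(moves=[[[0,-0.6,-25],0],[[0,-0.6,-60],0],[[-0.4,-0.6,-98],0],[[-0.4,-0.6,-130],0],[[-0.4,-0.6,-155],0],[[-0.4,-0.6,-172],0],[[-0.4,-0.6,-182],0],[[-0.4,-0.6,-182],0]])

```text
time: 2.2
tool_pos: [548.8, 184.9, 45.6]
tcp_rot: [-179.7, 0.0, 90.1]
ft_force: [-1.1, 0.2, -0.6]
finger_gap: 52.1
```

Call:
drive_tool(moves=[[[0,0,0],0],[[0,0,0],0],[[0,0,0],0],[[0,0,0],0],[[0,0,0],0],[[0,0,0],0],[[0,0,0],0],[[0,0,0],0]], fingers=20, squeeze=60)

```text
time: 2.87
tool_pos: [552.1, 184.2, 49.1]
tcp_rot: [179.9, -0.0, 90.0]
ft_force: [-0.0, 1.1, 5.3]
finger_gap: 20.1
```

```bash
python3 - <<'E'
from h import *
s=snap('side','s1')
q=r.sense();print(q['time'],q['tool_pos'],q['tcp_rot'],q['finger_gap'],q['ft_force'])
cv2.imwrite('pics/s1c.png',cv2.resize(cv2.imread('pics/s1.png')[150:350,230:430],None,fx=3,fy=3))
E
```

```text
2.9167 [552.13189309 184.17150399  49.08214752] [ 1.79924587e+02 -1.94837447e-02  8.99815830e+01] 20.036233740943405 [-1.17252014 -0.53363432  4.88292586]
```

View pics/s1c.png

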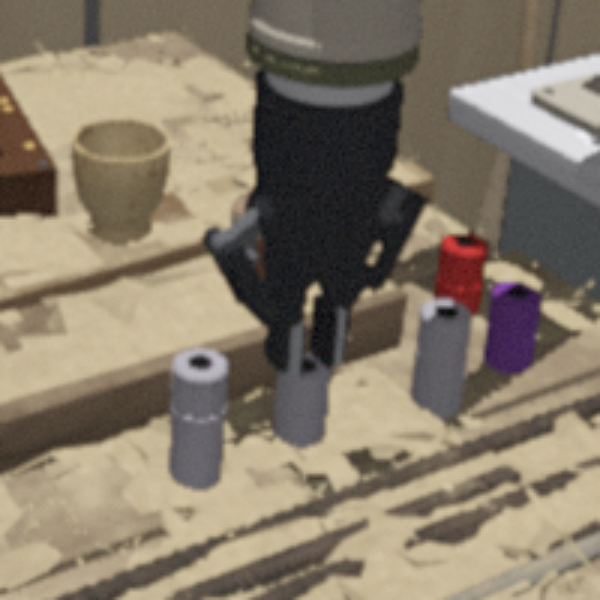

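```bash
python3 - <<'E'
from h import *
import pickle
s=pickle.load(open('pics/s1.pkl','rb'))
for p in [(552,184,49),(552,184,27),(552,184,50),(552,184,0),(542,184,27),(562,184,27),(552,195,27),(552,173,27)]: print(p,((proj(s,p)-[230,150])*3).round(0))
cv2.imwrite('pics/s1d.png',cv2.resize(cv2.imread('pics/s1.png')[235:305,290:370],None,fx=9,fy=8,interpolation=cv2.INTER_CUBIC))
snap('wrist','w2')
E
```

```text
(552, 184, 49) [301. 364.]
(552, 184, 27) [299. 397.]
(552, 184, 50) [302. 363.]
(552, 184, 0) [295. 436.]
(542, 184, 27) [313. 392.]
(562, 184, 27) [284. 402.]
(552, 195, 27) [310. 407.]
(552, 173, 27) [287. 386.]
```

View pics/s1d.png

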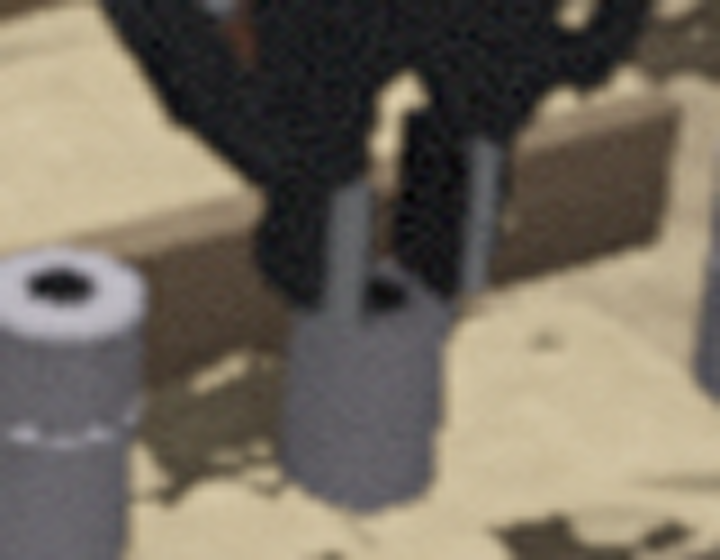

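View pics/w2.png

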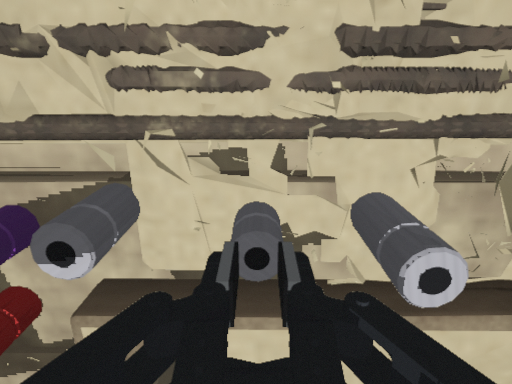

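```bash
python3 - <<'E'
from h import *
import pickle
s=pickle.load(open('pics/w2.pkl','rb'))
print(r.sense()['tool_pos'],r.sense()['ft_force'],r.sense()['finger_gap'])
for y in (173,184,195):
  for z in (27,40,50):
    print(y,z,[proj(s,(x,y,z)).round(0) for x in (542,552,562)])
cv2.imwrite('pics/w2c.png',cv2.resize(cv2.imread('pics/w2.png')[190:350,150:370],None,fx=3.5,fy=3.5,interpolation=cv2.INTER_CUBIC))
E
```

```text
[552.15061585 184.16171259  49.09563199] [-0.57371476 -0.09677418  6.18380404] 20.32721770972628
173 27 [array([241., 253.]), array([258., 253.]), array([275., 253.])]
173 40 [array([240., 265.]), array([258., 265.]), array([276., 265.])]
173 50 [array([239., 275.]), array([258., 275.]), array([277., 275.])]
184 27 [array([241., 236.]), array([258., 236.]), array([275., 236.])]
184 40 [array([240., 247.]), array([258., 247.]), array([276., 247.])]
184 50 [array([239., 256.]), array([258., 256.]), array([278., 256.])]
195 27 [array([241., 219.]), array([258., 219.]), array([276., 219.])]
195 40 [array([239., 228.]), array([258., 228.]), array([277., 228.])]
195 50 [array([238., 237.]), array([258., 237.]), array([278., 237.])]
```

View pics/w2c.png

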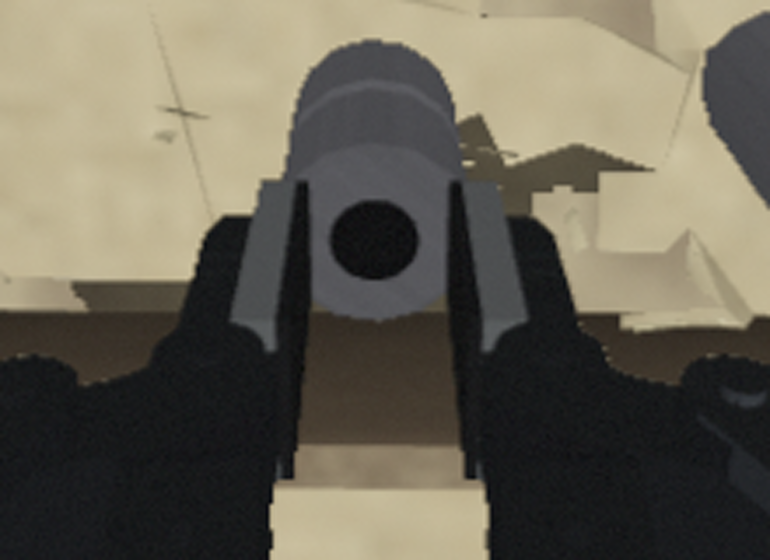

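```bash
python3 - <<'E'
from h import *
import pickle
s=pickle.load(open('pics/w1.pkl','rb'))
for z in (208,215,222,230,238): print(z,[proj(s,(x,196.5,z)).round(0) for x in (525,578)])
cv2.imwrite('pics/w1d.png',cv2.resize(cv2.imread('pics/w1.png')[220:320,150:370],None,fx=3.5,fy=3.5,interpolation=cv2.INTER_CUBIC))
E
```

```text
208 [array([212., 218.]), array([305., 218.])]
215 [array([210., 223.]), array([307., 223.])]
222 [array([208., 228.]), array([309., 228.])]
230 [array([206., 235.]), array([311., 235.])]
238 [array([203., 242.]), array([314., 242.])]
```

View pics/w1d.png

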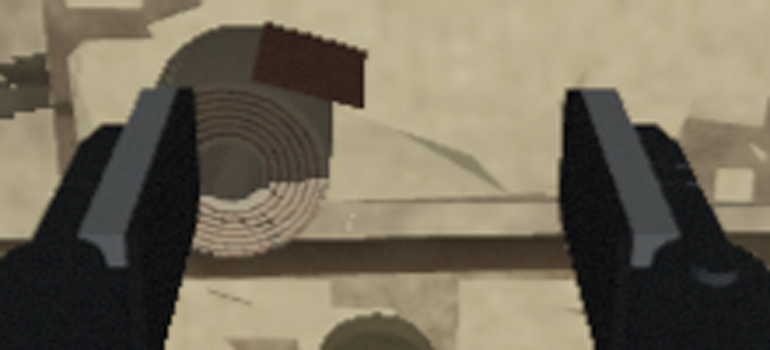

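Call:
drive_tool(moves=[[[0,0,5],0],[[0,0,12],0],[[0,0,12],0],[[0,0,12],0],[[0,0,12],0],[[0,0,12],0],[[0,0,12],0],[[0,0,12],0]], fingers=52)

```text
time: 3.63
tool_pos: [551.2, 184.0, 59.8]
tcp_rot: [-180.0, 0.0, 90.0]
ft_force: [0.8, 0.3, -0.9]
finger_gap: 51.9
```

```bash
python3 - <<'E'
from h import *
s=snap('side','s2');snap('wrist','w3')
q=r.sense();print(q['time'],q['tool_pos'],q['tcp_rot'],q['finger_gap'],q['ft_force'])
a=cv2.resize(cv2.imread('pics/s2.png')[210:310,280:380],None,fx=4,fy=4)
b=cv2.resize(cv2.imread('pics/w3.png')[200:300,200:300],None,fx=4,fy=4)
cv2.imwrite('pics/s2c.png',np.hstack([a,b]))
E
```

```text
3.7333 [551.29807355 184.06330607  59.94190117] [-1.79975371e+02  4.77582558e-03  8.99939198e+01] 52.19867668027201 [-0.43006459  0.28914778  0.27020275]
```

View pics/s2c.png

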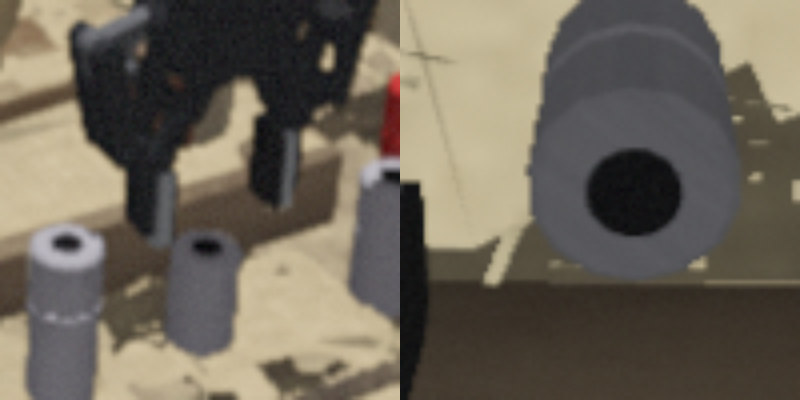

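The text says the fingertips stand 22 mm ahead of the TCP. In practice they were resting on the spacer's 50 mm top with the TCP at 49, so they are actually about level with it. The spacer still stands upright and centred in both views. I'll regrasp lower.

Call:
drive_tool(moves=[[[0,0,-8],0],[[0,0,-18],0],[[0,0,-28],0],[[0,0,-34],0],[[0,0,-36],0],[[0,0,-36],0],[[0,0,-36],0],[[0,0,-36],0]])

```text
time: 4.4
tool_pos: [551.9, 184.2, 24.6]
tcp_rot: [180.0, -0.0, 90.0]
ft_force: [-0.3, 0.4, 0.4]
finger_gap: 51.9
```

Call:
drive_tool(moves=[[[0,0,0],0],[[0,0,0],0],[[0,0,0],0],[[0,0,0],0],[[0,0,0],0],[[0,0,0],0],[[0,0,0],0],[[0,0,0],0]], fingers=20, squeeze=60)

```text
time: 5.07
tool_pos: [552.2, 184.2, 25.0]
tcp_rot: [179.9, -0.0, 90.0]
ft_force: [-0.3, 0.2, 6.4]
finger_gap: 28.4
```

```bash
python3 - <<'E'
from h import *
s=snap('side','s3');snap('wrist','w4')
q=r.sense();print(q['time'],q['tool_pos'],q['tcp_rot'],q['finger_gap'],q['ft_force'])
a=cv2.resize(cv2.imread('pics/s3.png')[210:310,280:380],None,fx=4,fy=4)
b=cv2.resize(cv2.imread('pics/w4.png')[200:300,200:300],None,fx=4,fy=4)
cv2.imwrite('pics/s3c.png',np.hstack([a,b]))
E
```

```text
5.1667 [552.13171724 184.23163238  25.01021288] [ 1.79921791e+02 -1.89825297e-02  8.99909355e+01] 28.252681185278025 [-0.76613307  0.08297558  6.26302626]
```

View pics/s3c.png

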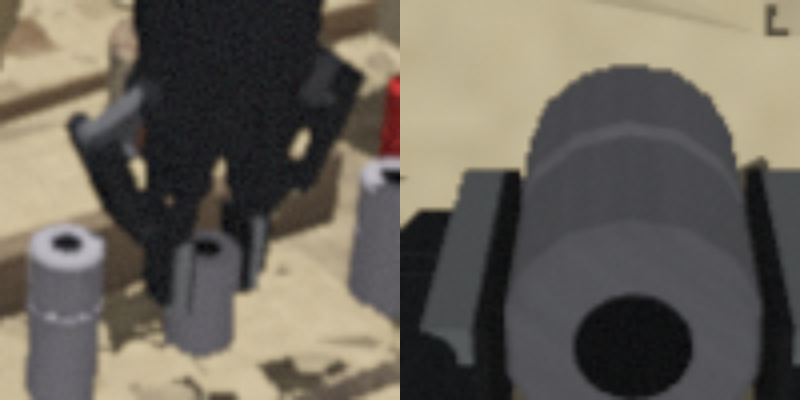

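Call:
drive_tool(moves=[[[0,0,5],0],[[0,0,20],0],[[0,0,42],0],[[0,0,66],0],[[0,0,90],0],[[0,0,112],0],[[0,0,130],0],[[0,0,138],0]])

```text
time: 5.83
tool_pos: [552.6, 184.3, 165.3]
tcp_rot: [179.8, -0.0, 90.0]
ft_force: [0.5, 0.4, -0.8]
finger_gap: 28.0
```

```bash
python3 - <<'E'
from h import *
s=snap('side','s4')
q=r.sense();print(q['time'],q['tool_pos'],q['finger_gap'],q['ft_force'])
t=snap('top','t1')
E
```

```text
5.8833 [552.96925647 184.44054164 165.76619367] 28.205286572515654 [ 1.18688281  0.11677165 -0.66070053]
```

View pics/s4.png

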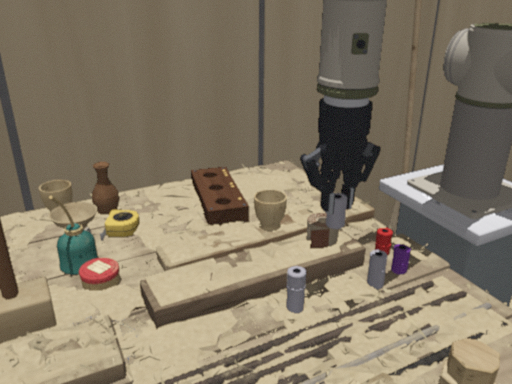

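The spacer is lifted and held at side pixel (336,210). Next I carry it over.

Call:
drive_tool(moves=[[[2,-15,0],0],[[6,-45,0],-2],[[11,-82,0],-4],[[16,-120,0],-6],[[21,-158,0],-8],[[26,-196,0],-10],[[31,-234,0],-12],[[36,-272,0],-12]])

```text
time: 6.6
tool_pos: [586.1, -89.5, 159.7]
tcp_rot: [-179.8, -0.0, 77.9]
ft_force: [0.9, -0.1, -0.6]
finger_gap: 28.1
```

Call:
drive_tool(moves=[[[4,-32,0],0],[[7,-55,0],0],[[8.5,-67,0],0],[[8.9,-71.8,0],0],[[8.9,-71.8,-10],0],[[8.9,-71.8,-30],0],[[8.9,-71.8,-48],0],[[8.9,-71.8,-55],0]])

```text
time: 7.27
tool_pos: [594.2, -157.0, 102.8]
tcp_rot: [-179.7, -0.1, 78.1]
ft_force: [0.1, 0.4, -2.2]
finger_gap: 28.0
```

```bash
python3 - <<'E'
from h import *
s=snap('side','s5');w=snap('wrist','w5')
q=r.sense();print(q['time'],q['tool_pos'],q['tcp_rot'],q['finger_gap'],q['ft_force'])
cv2.imwrite('pics/s5c.png',cv2.resize(cv2.imread('pics/s5.png')[100:250,140:340],None,fx=4,fy=4,interpolation=cv2.INTER_CUBIC))
for n,p in [('p1',(596.4,-159.7,40)),('p2',(581,-233.1,40)),('p3',(565.7,-306.5,40)),('foot',(*q['tool_pos'][:2],q['tool_pos'][2]-24))]: print(n,((proj(s,p)-[140,100])*4).round(0),proj(w,p).round(0))
E
```

```text
7.3667 [ 594.49807346 -157.45800816  104.13933887] [-1.79700700e+02 -5.83006014e-02  7.80858723e+01] 28.007708629334502 [-0.04147349 -0.1968717  -1.06788686]
p1 [329. 398.] [263. 213.]
p2 [301. 343.] [263. 302.]
p3 [277. 293.] [262. 376.]
foot [332. 333.] [260. 236.]
```

View pics/s5c.png

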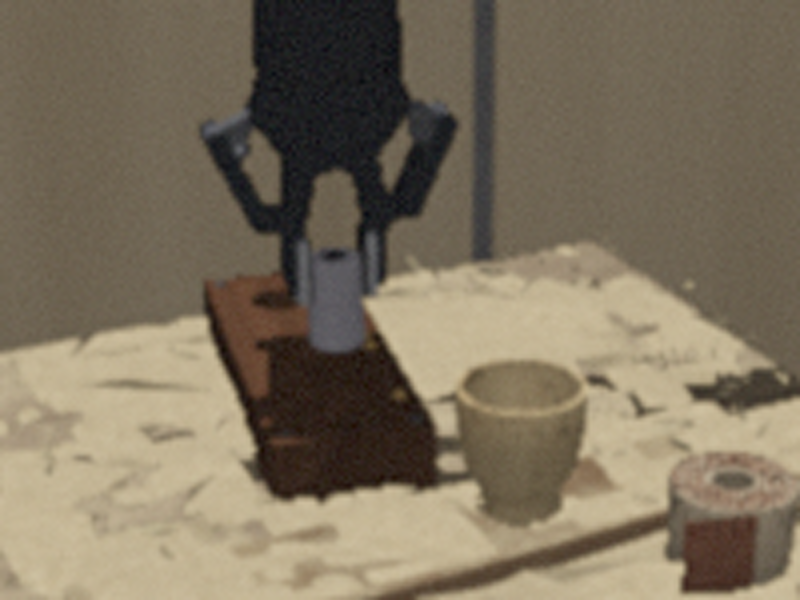

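View pics/w5.png

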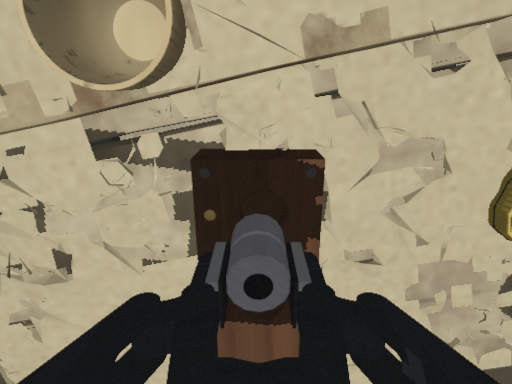

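```bash
python3 - <<'E'
from h import *
import pickle
w=pickle.load(open('pics/w5.pkl','rb'));sd=pickle.load(open('pics/side0.pkl','rb'))
g=w['pixels'].astype(int)
for c in [(204,172),(311,172)]:
    x,y=c; p=g[y-8:y+9,x-8:x+9]; m=(p[:,:,2]>p[:,:,0]+3)
    yy,xx=np.nonzero(m); uv=(xx.mean()+x-8,yy.mean()+y-8); print(m.sum(),uv,cast(w,uv,40).round(1))
x,y=210,215;p=g[y-8:y+9,x-8:x+9]; m=(p[:,:,0]-p[:,:,2]>60);yy,xx=np.nonzero(m); uv=(xx.mean()+x-8,yy.mean()+y-8); print('stud',m.sum(),uv,cast(w,uv,42).round(1))
p=sd['pixels'][160:225,185:255]
cv2.imwrite('pics/sr.png',cv2.resize(p[:,:,::-1],None,fx=9,fy=9,interpolation=cv2.INTER_CUBIC))
for q in [(596.4,-159.7,40),(581,-233.1,40),(565.7,-306.5,40),(633.3,-135.9,40),(591,-342.9,40),(563.6,-121.7,40),(520.4,-328.8,40),(559.6,-152.6,42)]: print(q,((proj(sd,q)-[185,160])*9+4).round(0))
E
```

```text
16 (np.float64(204.125), np.float64(173.375)) [ 563.1 -123.2   40. ]
23 (np.float64(311.2173913043478), np.float64(172.69565217391303)) [ 634.  -137.5   40. ]
stud 0 (np.float64(nan), np.float64(nan)) [nan nan nan]
(596.4, -159.7, 40) [338. 360.]
(581, -233.1, 40) [277. 235.]
(565.7, -306.5, 40) [222. 124.]
(633.3, -135.9, 40) [236. 432.]
(591, -342.9, 40) [87. 93.]
(563.6, -121.7, 40) [528. 396.]
(520.4, -328.8, 40) [341.  67.]
(559.6, -152.6, 42) [487. 334.]<stdin>:8: RuntimeWarning: Mean of empty slice.
  ret = ret.dtype.type(ret / rcount)
```

View pics/sr.png

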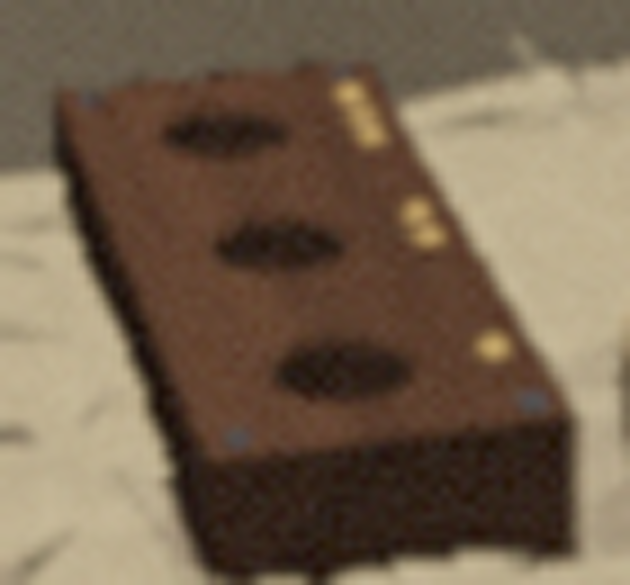

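Call:
drive_tool(moves=[[[0,0,-15],0],[[0,0,-30],0],[[0,0,-38],0],[[0,0,-38],0],[[0,0,-38],0],[[0,0,-38],0],[[0,0,-38],0],[[0,0,-38],0]])

```text
time: 8.03
tool_pos: [597.1, -159.9, 70.4]
tcp_rot: [179.9, 0.0, 78.0]
ft_force: [-0.4, 0.0, -1.0]
finger_gap: 27.9
```

```bash
python3 - <<'E'
from h import *
s=snap('side','s6');w=snap('wrist','w6')
q=r.sense();print(q['time'],q['tool_pos'],q['tcp_rot'],q['finger_gap'],q['ft_force'])
x,y,z=q['tool_pos']; print('bore expected',proj(w,(x,y,z+26)))
cv2.imwrite('pics/s6c.png',np.hstack([cv2.resize(cv2.imread('pics/s6.png')[150:230,185:265],None,fx=5,fy=5,interpolation=cv2.INTER_CUBIC),cv2.resize(cv2.imread('pics/w6.png')[170:310,190:330],(400,400))]))
E
```

```text
8.1333 [ 596.83813036 -159.90064941   69.97554365] [1.79933199e+02 8.09029011e-03 7.79870832e+01] 28.50585096788344 [ 0.26765045  0.76376066 -1.78965449]
bore expected [257.91446487 284.71015028]
```

View pics/s6c.png

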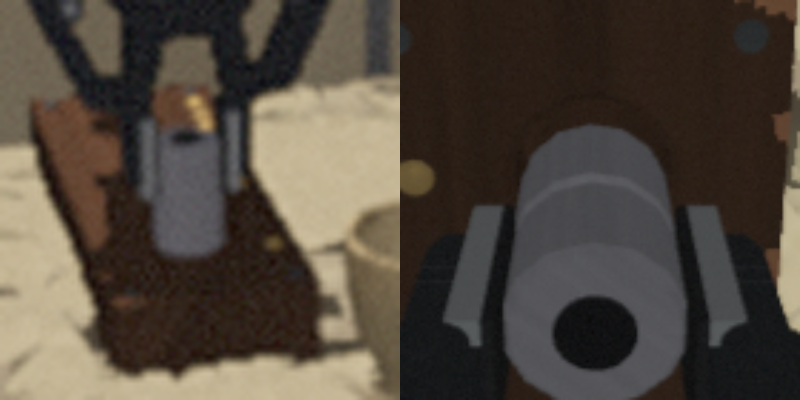

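```bash
python3 - <<'E'
from h import *
import pickle
w=pickle.load(open('pics/w6.pkl','rb'))
im=w['pixels'][170:310,190:330,::-1].astype(float)
im=np.clip((im-10)*3.2,0,255).astype(np.uint8)
im=cv2.resize(im,(760,760)[:2],interpolation=cv2.INTER_CUBIC)[:560]
k=760/140
for c,R,col in [((596.4,-159.7),17,(0,255,0)),((596.4,-159.7),19,(0,255,255)),]:
    pts=[((proj(w,(c[0]+R*np.cos(t),c[1]+R*np.sin(t),40))-[190,170])*k+k/2) for t in np.linspace(0,6.28,80)]
    for p in pts: cv2.circle(im,tuple(p.astype(int)),1,col,-1)
cv2.imwrite('pics/w6e.png',im)
E
```

```text
(no output)
```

View pics/w6e.png

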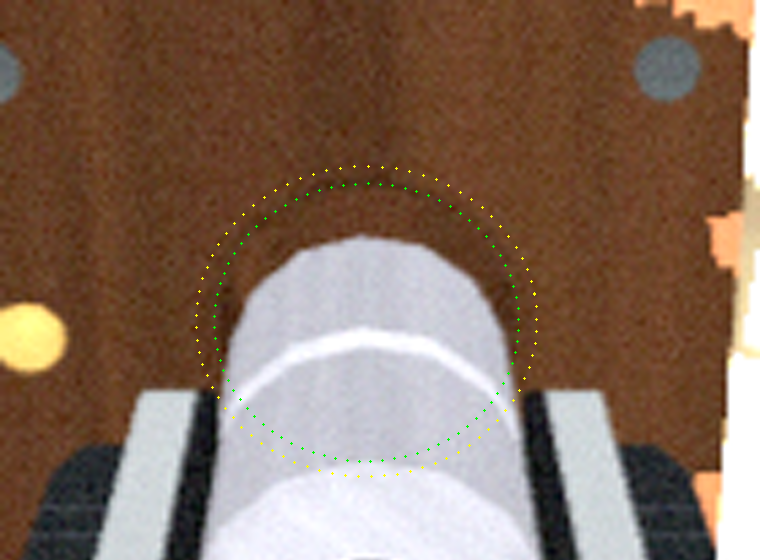

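Call:
drive_tool(moves=[[[0,0,-3],0],[[0,0,-6],0],[[0,0,-9],0],[[0,0,-12],0],[[0,0,-15],0],[[0,0,-18],0],[[0,0,-21],0],[[0,0,-21],0]])

```text
time: 8.8
tool_pos: [595.8, -159.5, 47.2]
tcp_rot: [-179.9, -0.0, 78.0]
ft_force: [0.3, -0.5, -1.3]
finger_gap: 28.0
```

Call:
drive_tool(moves=[[[0,0,-1],0],[[0,0,-2],0],[[0,0,-3],0],[[0,0,-4],0],[[0,0,-5],0],[[0,0,-5],0],[[0,0,-5],0],[[0,0,-5],0]])

```text
time: 9.47
tool_pos: [596.7, -159.8, 45.0]
tcp_rot: [180.0, 0.0, 78.0]
ft_force: [-6.7, 1.9, 12.2]
finger_gap: 28.3
```

Call:
drive_tool(moves=[[[0,0,1],0],[[0,0,1],0],[[0,0,1],0],[[0,0,1],0],[[0,0,1],0],[[0,0,1],0],[[0,0,1],0],[[0,0,1],0]], fingers=50)

```text
time: 10.13
tool_pos: [596.3, -159.7, 44.1]
tcp_rot: [-180.0, -0.0, 78.0]
ft_force: [0.3, -0.0, 0.5]
finger_gap: 50.1
```

Call:
drive_tool(moves=[[[0,0,8],0],[[0,0,25],0],[[0,0,50],0],[[0,0,75],0],[[0,0,95],0],[[0,0,110],0],[[0,0,110],0],[[0,0,110],0]])

```text
time: 10.8
tool_pos: [597.3, -160.1, 155.8]
tcp_rot: [179.8, 0.0, 78.0]
ft_force: [0.1, 0.0, -0.4]
finger_gap: 50.0
```

```bash
python3 - <<'E'
from h import *
s=snap('side','s7');w=snap('wrist','w7')
q=r.sense();print(q['time'],q['tool_pos'],q['tcp_rot'],q['finger_gap'],q['ft_force'])
cv2.imwrite('pics/s7c.png',np.hstack([cv2.resize(cv2.imread('pics/s7.png')[150:230,185:265],None,fx=5,fy=5,interpolation=cv2.INTER_CUBIC),cv2.resize(cv2.imread('pics/w7.png')[130:330,160:360],(400,400))]))
for n,p in [('p1',(596.4,-159.7,70)),('p2',(581,-233.1,40)),('p1',(596.4,-159.7,40))]: print(n,((proj(s,p)-[185,150])*5).round(0),proj(w,p).round(1))
E
```

```text
10.9 [ 595.69718611 -159.50318999  153.00243493] [-1.79905796e+02 -1.24645798e-02  7.79883674e+01] 49.92792983218228 [ 0.18256825  0.27751627 -0.55003126]
p1 [184. 186.] [258.2 199.7]
p2 [152. 178.] [258.4 264.3]
p1 [186. 248.] [258.2 187.8]
```

View pics/s7c.png

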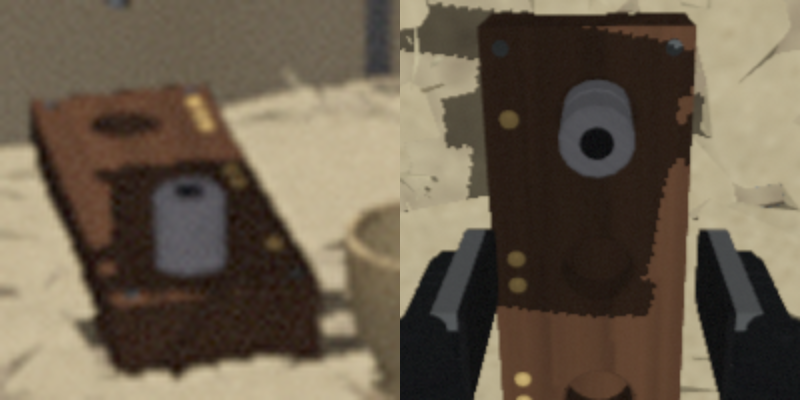

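View pics/w7.png

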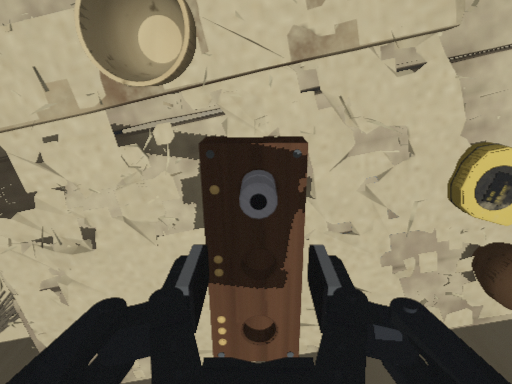

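The short spacer is seated in pocket one, with its bore at wrist pixel (258,201) and the groove hidden at the mouth. Next is the medium one.

Call:
drive_tool(moves=[[[-6,15,0],0],[[-17,45,0],2],[[-31,82,0],4],[[-45,120,0],6],[[-59,157,0],8],[[-73,194,0],10],[[-87,231,0],12],[[-101,268,0],12]], fingers=44)

```text
time: 11.57
tool_pos: [493.3, 109.7, 152.4]
tcp_rot: [-179.8, 0.0, 90.1]
ft_force: [0.2, 1.2, 0.3]
finger_gap: 44.0
```

Call:
drive_tool(moves=[[[-13,35,0],0],[[-23,62,0],0],[[-30,79,0],0],[[-33.2,87,0],0],[[-33.2,87,0],0],[[-33.2,87,0],0],[[-33.2,87,0],0],[[-33.2,87,0],0]])

```text
time: 12.23
tool_pos: [462.6, 194.0, 153.9]
tcp_rot: [-180.0, 0.0, 89.9]
ft_force: [0.2, -0.3, 0.4]
finger_gap: 43.9
```

```bash
python3 - <<'E'
from h import *
w=snap('wrist','w8')
q=r.sense();print(q['time'],q['tool_pos'],q['tcp_rot'],q['finger_gap'],q['ft_force'])
print(proj(w,(462.2,195.3,65)))
g=w['pixels'].astype(float).mean(2)
m=(g<40).astype(np.uint8)
n,l,st,ce=cv2.connectedComponentsWithStats(m,connectivity=4)
for i in range(1,n):
    if 40<st[i,4]<600 and ce[i][1]<260: print(st[i],ce[i],cast(w,ce[i],65)[:2].round(1),cast(w,ce[i],50)[:2].round(1))
E
```

```text
12.2833 [462.66074877 194.11152476 154.04008038] [-1.79992349e+02  1.90675342e-02  8.98909041e+01] 43.669134473619934 [-0.01853475  0.09278855 -0.42080213]
[257.75321721 196.0898396 ]
[250 190  15  16 190] [257.01578947 197.48421053] [461.6 194.1] [461.6 188.9]
[168 201  15  15 174] [174.93103448 207.88505747] [396.6 185.5] [392.4 179.6]
[470 203  17  15 192] [478.09895833 209.58854167] [636.8 183.8] [648.  177.8]
```

View pics/w8.png

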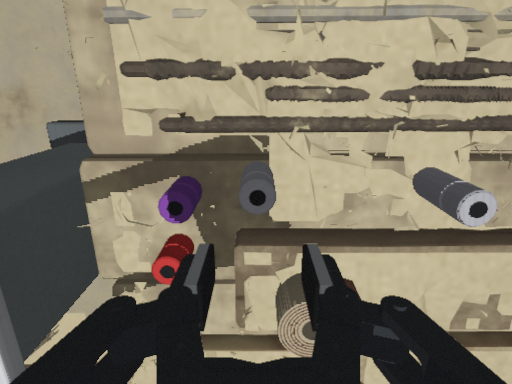

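Bore at (257,197) is grey and centred. Purple is 68 mm away in x, so it's clear. Descend.

Call:
drive_tool(moves=[[[-0.2,0,-18],0],[[-0.2,0,-42],0],[[-0.2,0,-68],0],[[-0.2,0,-90],0],[[-0.2,0,-106],0],[[-0.2,0,-116],0],[[-0.2,0,-120],0],[[-0.2,0,-120],0]])

```text
time: 12.95
tool_pos: [461.7, 194.6, 33.5]
tcp_rot: [-179.9, 0.0, 89.9]
ft_force: [-0.0, 0.4, -0.1]
finger_gap: 44.2
```

Call:
drive_tool(moves=[[[0,0,0],0],[[0,0,0],0],[[0,0,0],0],[[0,0,0],0],[[0,0,0],0],[[0,0,0],0],[[0,0,0],0],[[0,0,0],0]], fingers=20, squeeze=60)

```text
time: 13.62
tool_pos: [463.0, 195.6, 35.4]
tcp_rot: [179.9, -0.0, 90.0]
ft_force: [-0.4, -0.1, 6.1]
finger_gap: 28.8
```

Call:
drive_tool(moves=[[[0,0,5],0],[[0,0,20],0],[[0,0,42],0],[[0,0,66],0],[[0,0,90],0],[[0,0,112],0],[[0,0,132],0],[[0,0,140],0]])

```text
time: 14.28
tool_pos: [463.1, 195.7, 177.5]
tcp_rot: [179.8, -0.1, 90.0]
ft_force: [0.2, 0.1, -1.2]
finger_gap: 28.1
```

```bash
python3 - <<'E'
from h import *
w=snap('wrist','w9');s=snap('side','s9')
q=r.sense();print(q['time'],q['tool_pos'],q['tcp_rot'],q['finger_gap'],q['ft_force'])
x,y,z=q['tool_pos'];print(proj(w,(x,y,z+31)))
cv2.imwrite('pics/s9c.png',np.hstack([cv2.resize(cv2.imread('pics/s9.png')[130:310,270:430],(480,540)),cv2.resize(cv2.imread('pics/w9.png')[200:340,220:300],(308,540))]))
E
```

```text
14.3833 [462.93099124 195.63346977 175.85601977] [ 1.79827716e+02 -5.61132481e-02  8.99942118e+01] 28.367404927550492 [ 1.02519424 -0.06714811 -2.59482911]
[258.25587431 289.90784857]
```

View pics/s9c.png

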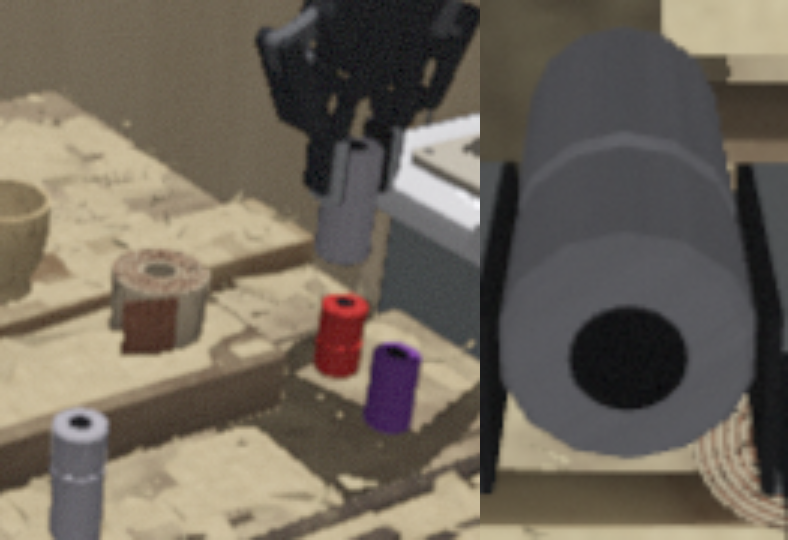

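Call:
drive_tool(moves=[[[4,-15,0],0],[[12,-45,0],-2],[[22,-80,0],-4],[[32,-116,0],-6],[[42,-152,0],-8],[[52,-188,0],-10],[[62,-224,0],-12],[[72,-260,0],-12]])

```text
time: 15.05
tool_pos: [532.9, -66.3, 171.8]
tcp_rot: [-179.8, -0.0, 77.9]
ft_force: [0.5, 0.5, -1.0]
finger_gap: 28.4
```

Call:
drive_tool(moves=[[[10,-36,0],0],[[20,-72,0],0],[[30,-108,0],0],[[38,-138,0],0],[[44,-158,0],0],[[47,-168.4,0],0],[[47,-168.4,-15],0],[[47,-168.4,-40],0]])

```text
time: 15.72
tool_pos: [582.3, -234.2, 135.3]
tcp_rot: [179.8, 0.0, 77.9]
ft_force: [0.7, -0.8, -1.0]
finger_gap: 28.7
```

Call:
drive_tool(moves=[[[0,0,-22],0],[[0,0,-38],0],[[0,0,-50],0],[[0,0,-54],0],[[0,0,-54],0],[[0,0,-54],0],[[0,0,-54],0],[[0,0,-54],0]])

```text
time: 16.38
tool_pos: [582.0, -233.6, 81.8]
tcp_rot: [179.9, 0.0, 78.0]
ft_force: [-0.4, -0.2, -1.2]
finger_gap: 28.4
```

```bash
python3 - <<'E'
from h import *
s=snap('side','s10');w=snap('wrist','w10')
q=r.sense();print(q['time'],q['tool_pos'],q['tcp_rot'],q['finger_gap'],q['ft_force'])
im=w['pixels'][170:310,190:330,::-1].astype(float)
im=np.clip((im-10)*2.8,0,255).astype(np.uint8)
k=4
im=cv2.resize(im,(560,560),interpolation=cv2.INTER_CUBIC)
for R in (17,19):
    for t in np.linspace(0,6.28,80):
        p=(proj(w,(581+R*np.cos(t),-233.1+R*np.sin(t),40))-[190,170])*k+k/2
        cv2.circle(im,tuple(p.astype(int)),1,(0,255,0),-1)
a=cv2.resize(cv2.imread('pics/s10.png')[150:230,185:265],None,fx=3,fy=3,interpolation=cv2.INTER_CUBIC)
a=np.vstack([a,np.zeros((320,240,3),np.uint8)])
cv2.imwrite('pics/w10e.png',np.hstack([im,a]))
E
```

```text
16.4833 [ 581.7080761  -233.47346021   81.4548287 ] [1.79888539e+02 2.77972387e-02 7.79892183e+01] 28.002957865641708 [ 0.18118234  0.0127223  -1.14634343]
```

View pics/w10e.png

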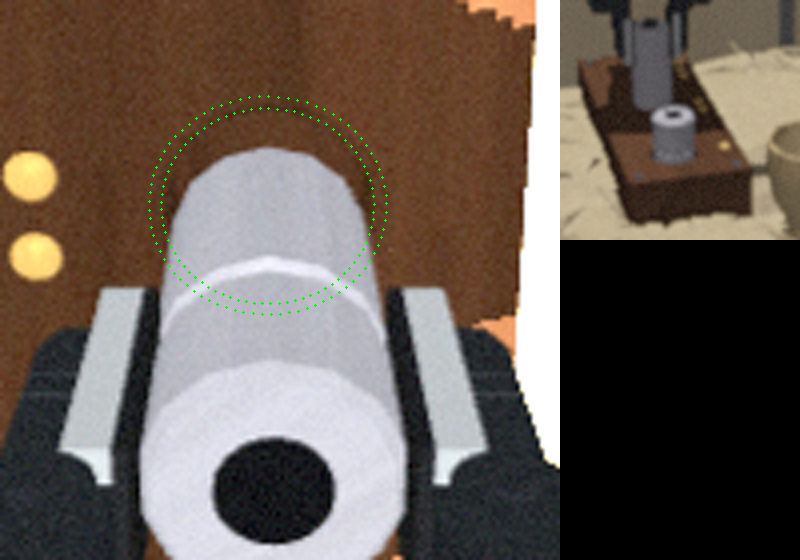

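Call:
drive_tool(moves=[[[0,0,-3],0],[[0,0,-6.5],0],[[0,0,-10],0],[[0,0,-13.5],0],[[0,0,-17],0],[[0,0,-20],0],[[0,0,-22],0],[[0,0,-22],0]])

```text
time: 17.15
tool_pos: [580.5, -232.9, 57.4]
tcp_rot: [-179.9, -0.0, 78.0]
ft_force: [-0.1, 0.7, -0.9]
finger_gap: 28.2
```

Call:
drive_tool(moves=[[[0,0,-1],0],[[0,0,-2],0],[[0,0,-3],0],[[0,0,-4],0],[[0,0,-5],0],[[0,0,-5],0],[[0,0,-5],0],[[0,0,-5],0]])

```text
time: 17.82
tool_pos: [581.4, -233.4, 55.5]
tcp_rot: [179.9, 0.0, 78.0]
ft_force: [-7.0, 2.9, 14.0]
finger_gap: 28.4
```

Seated at TCP 55.5, matching the 35.4 at the grasp plus 20. Release and retreat.

Call:
drive_tool(moves=[[[0,0,1],0],[[0,0,1],0],[[0,0,1],0],[[0,0,1],0],[[0,0,1],0],[[0,0,1],0],[[0,0,1],0],[[0,0,1],0]], fingers=48)

```text
time: 18.48
tool_pos: [580.9, -233.1, 54.1]
tcp_rot: [-180.0, -0.0, 78.0]
ft_force: [0.1, -0.6, 1.1]
finger_gap: 47.8
```

Call:
drive_tool(moves=[[[0,0,8],0],[[0,0,25],0],[[0,0,50],0],[[0,0,75],0],[[0,0,95],0],[[0,0,104],0],[[0,0,104],0],[[0,0,104],0]])

```text
time: 19.15
tool_pos: [581.1, -233.2, 158.3]
tcp_rot: [180.0, 0.0, 78.0]
ft_force: [-0.6, 0.2, -0.1]
finger_gap: 47.9
```

```bash
python3 - <<'E'
from h import *
s=snap('side','s11');w=snap('wrist','w11')
q=r.sense();print(q['time'],q['tool_pos'],q['tcp_rot'],q['finger_gap'],q['ft_force'])
cv2.imwrite('pics/s11c.png',np.hstack([cv2.resize(cv2.imread('pics/s11.png')[150:230,185:265],None,fx=5,fy=5,interpolation=cv2.INTER_CUBIC),cv2.resize(cv2.imread('pics/w11.png')[90:330,140:380],(400,400))]))
print(proj(w,(581,-233.1,85)),proj(w,(596.4,-159.7,70)))
E
```

```text
19.25 [ 579.98935836 -232.62642108  156.18937646] [-1.79839875e+02 -4.22244947e-02  7.79898743e+01] 47.96846723079912 [-0.65014203 -0.78128542  0.48521498]
[259.16124343 205.5359069 ] [258.99390739  97.77613229]
```

View pics/s11c.png

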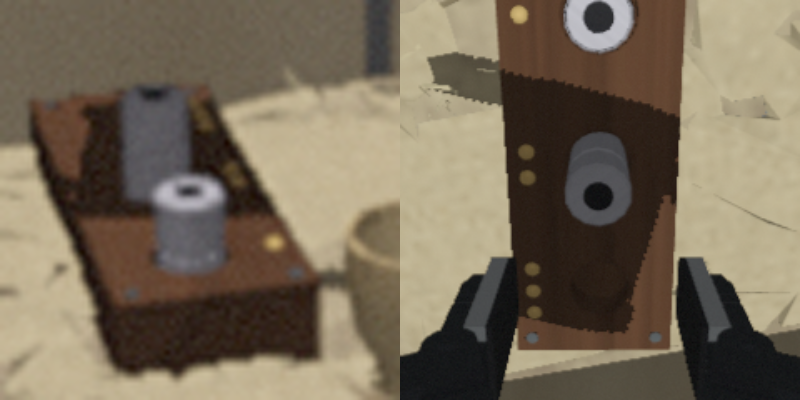

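Both spacers are seated: wrist-crop bores at (598,195) and (598,15) match the pockets. Now the tall one.

Call:
drive_tool(moves=[[[2,15,0],0],[[5,45,0],2],[[8,80,0],4],[[12,116,0],6],[[16,152,0],8],[[20,188,0],10],[[24,224,0],12],[[28,260,0],12]], fingers=48)

```text
time: 19.92
tool_pos: [607.7, 29.4, 156.4]
tcp_rot: [-179.8, -0.0, 90.1]
ft_force: [0.2, -0.5, -0.1]
finger_gap: 48.1
```

Call:
drive_tool(moves=[[[4,36,0],0],[[8,72,0],0],[[12,108,0],0],[[14,136,0],0],[[15.5,154,0],0],[[16.6,164.1,0],0],[[16.6,164.1,0],0],[[16.6,164.1,0],0]])

```text
time: 20.58
tool_pos: [624.9, 190.9, 157.1]
tcp_rot: [-179.9, 0.0, 90.0]
ft_force: [-0.5, 0.2, 0.3]
finger_gap: 48.0
```

```bash
python3 - <<'E'
from h import *
w=snap('wrist','w12')
q=r.sense();print(q['time'],q['tool_pos'],q['tcp_rot'],q['finger_gap'],q['ft_force'])
print(proj(w,(625.6,191,80)))
g=w['pixels'].astype(float).mean(2)
m=(g<45).astype(np.uint8)
n,l,st,ce=cv2.connectedComponentsWithStats(m,connectivity=4)
for i in range(1,n):
    if 40<st[i,4]<600 and ce[i][1]<260: print(st[i],ce[i],cast(w,ce[i],80)[:2].round(1))
E
```

```text
20.6333 [625.16676345 190.06351346 157.39789792] [-1.79929953e+02  4.59674251e-02  8.99765238e+01] 48.206890549324974 [-0.20057544  0.44343823  0.19580256]
[259.3758416  202.69392037]
[ 20 181  20  23 275] [ 29.91272727 190.28727273] [456.2 200.5]
[  0 187  22  27 372] [ 10.94086022 198.55913978] [440.5 193.9]
[251 196  17  17 222] [259.         204.04954955] [625.3 189.9]
[ 81 225  46   5 125] [105.072 226.088] [507.2 171.6]
[127 225  16   6  51] [134.62745098 226.66666667] [529.9 171.2]
[141 225  92   6 293] [182.5665529  226.87713311] [566.7 171.1]
[233 227  22   4  45] [243.66666667 227.84444444] [613.6 170.4]
```

View pics/w12.png

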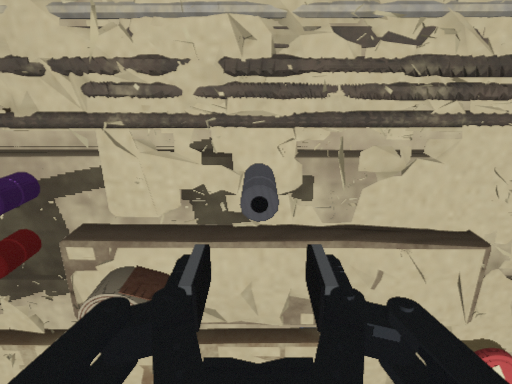

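Tall bore at (259,204), as predicted. Descend by 108 to TCP 50 and grip.

Call:
drive_tool(moves=[[[0,0,-18],0],[[0,0,-42],0],[[0,0,-68],0],[[0,0,-88],0],[[0,0,-100],0],[[0,0,-106],0],[[0,0,-108],0],[[0,0,-108],0]])

```text
time: 21.3
tool_pos: [626.0, 190.5, 50.7]
tcp_rot: [180.0, -0.0, 89.9]
ft_force: [0.2, 0.4, 0.3]
finger_gap: 47.5
```

Call:
drive_tool(moves=[[[0,0,0],0],[[0,0,0],0],[[0,0,0],0],[[0,0,0],0],[[0,0,0],0],[[0,0,0],0],[[0,0,0],0],[[0,0,0],0]], fingers=20, squeeze=60)

```text
time: 21.97
tool_pos: [626.8, 191.2, 52.2]
tcp_rot: [179.8, -0.0, 90.0]
ft_force: [-0.5, -0.7, 6.2]
finger_gap: 28.2
```

Call:
drive_tool(moves=[[[0,0,5],0],[[0,0,20],0],[[0,0,42],0],[[0,0,66],0],[[0,0,90],0],[[0,0,112],0],[[0,0,132],0],[[0,0,140],0]])

```text
time: 22.63
tool_pos: [627.2, 191.4, 195.4]
tcp_rot: [179.7, -0.1, 90.0]
ft_force: [0.2, 0.3, -2.2]
finger_gap: 28.4
```

```bash
python3 - <<'E'
from h import *
w=snap('wrist','w13');s=snap('side','s13')
q=r.sense();print(q['time'],q['tool_pos'],q['tcp_rot'],q['finger_gap'],q['ft_force'])
x,y,z=q['tool_pos'];print(proj(w,(x,y,z+29)))
cv2.imwrite('pics/s13c.png',np.hstack([cv2.resize(cv2.imread('pics/s13.png')[100:280,220:380],(480,540)),cv2.resize(cv2.imread('pics/w13.png')[200:340,220:300],(308,540))]))
E
```

```text
22.7333 [626.92258787 191.38355937 193.35425879] [ 1.79732046e+02 -6.11930836e-02  8.99999546e+01] 28.052146513123127 [-0.00790627 -0.22034024 -3.21776441]
[258.23638653 286.47562807]
```

View pics/s13c.png

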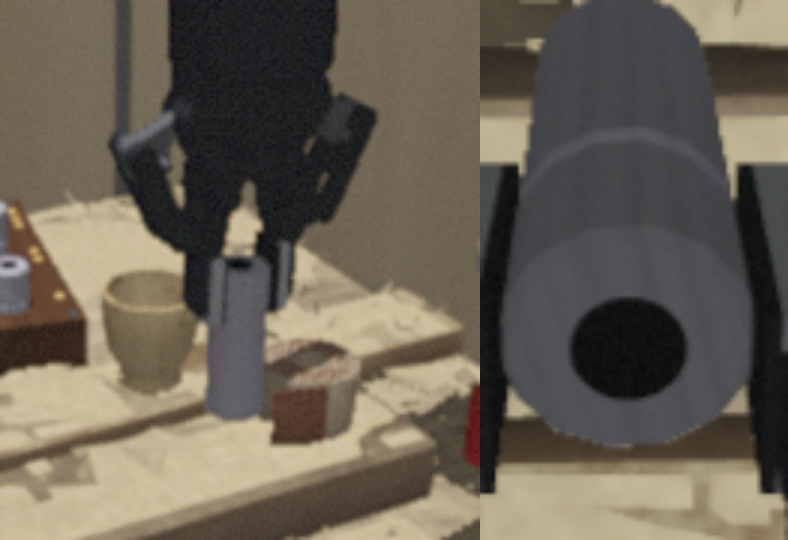

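Call:
drive_tool(moves=[[[-2,-15,0],0],[[-5,-42,0],-2],[[-9,-76,0],-4],[[-13,-112,0],-6],[[-18,-148,0],-8],[[-22,-184,0],-10],[[-26,-220,0],-12],[[-31,-256,0],-12]])

```text
time: 23.4
tool_pos: [592.6, -67.0, 187.8]
tcp_rot: [-179.8, 0.0, 77.9]
ft_force: [0.2, 0.1, -3.5]
finger_gap: 28.4
```

Call:
drive_tool(moves=[[[-4,-36,0],0],[[-9,-72,0],0],[[-13,-108,0],0],[[-18,-144,0],0],[[-22,-178,0],0],[[-26,-210,0],0],[[-28,-232,0],0],[[-28.9,-241.5,0],0]])

```text
time: 24.07
tool_pos: [563.2, -309.8, 187.6]
tcp_rot: [-179.8, -0.0, 77.8]
ft_force: [-0.1, -0.5, -2.8]
finger_gap: 28.1
```

Call:
drive_tool(moves=[[[0,0,-5],0],[[0,0,-20],0],[[0,0,-38],0],[[0,0,-52],0],[[0,0,-63],0],[[0,0,-70],0],[[0,0,-75],0],[[0,0,-75],0]])

```text
time: 24.73
tool_pos: [565.2, -305.8, 113.8]
tcp_rot: [-179.9, -0.0, 78.0]
ft_force: [-0.0, 0.2, -3.4]
finger_gap: 28.6
```

Call:
drive_tool(moves=[[[0,0,-2],0],[[0,0,-4],0],[[0,0,-6],0],[[0,0,-7],0],[[0,0,-7],0],[[0,0,-7],0],[[0,0,-7],0],[[0,0,-7],0]])

```text
time: 25.4
tool_pos: [565.8, -306.6, 108.4]
tcp_rot: [180.0, 0.0, 78.0]
ft_force: [0.1, -0.4, -3.5]
finger_gap: 28.4
```

```bash
python3 - <<'E'
from h import *
s=snap('side','s14');w=snap('wrist','w14')
q=r.sense();print(q['time'],q['tool_pos'],q['tcp_rot'],q['finger_gap'],q['ft_force'])
im=w['pixels'][150:300,190:330,::-1].astype(float)
im=np.clip((im-10)*2.2,0,255).astype(np.uint8)
k=3.5
im=cv2.resize(im,None,fx=k,fy=k,interpolation=cv2.INTER_CUBIC)
for R in (17,19):
    for t in np.linspace(0,6.28,80):
        p=(proj(w,(565.7+R*np.cos(t),-306.5+R*np.sin(t),40))-[190,150])*k+k/2
        cv2.circle(im,tuple(p.astype(int)),1,(0,255,0),-1)
a=cv2.resize(cv2.imread('pics/s14.png')[130:235,185:245],(300,525),interpolation=cv2.INTER_CUBIC)
cv2.imwrite('pics/w14e.png',np.hstack([im[:525],a]))
x,y,z=q['tool_pos']
print((proj(s,(x,y,z-52.2))-[185,130])*5, (proj(s,(565.7,-306.5,40))-[185,130])*5,(proj(s,(x,y,z+27.8))-[185,130])*5)
E
```

```text
25.5 [ 565.72917462 -306.56158831  108.31190517] [1.79992032e+02 1.85013132e-03 7.79888286e+01] 28.404852227606476 [ 0.1288398  -0.35154886 -3.33717174]
[119.86971989 186.2076079 ] [121.18566843 216.49263452] [113.63457431  30.63274522]
```

View pics/w14e.png

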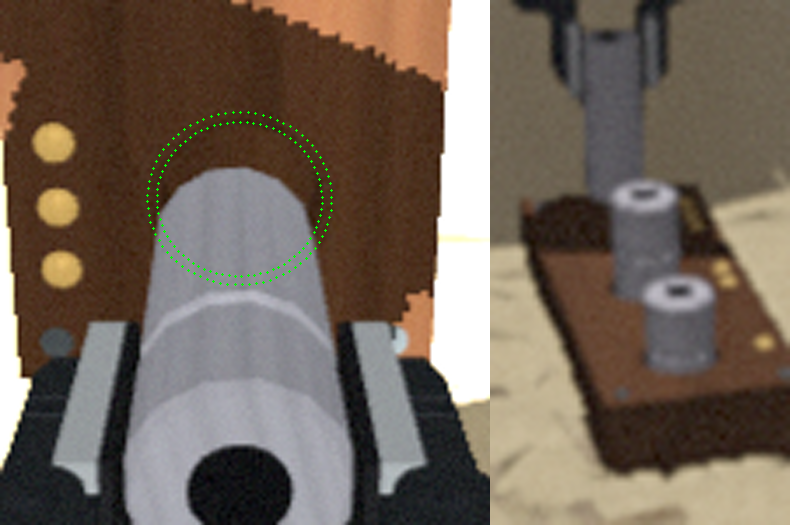

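```bash
python3 - <<'E'
from h import *
import pickle
s=pickle.load(open('pics/s14.pkl','rb')); p=s['pixels'].astype(int)
b=(p[:,:,2]-p[:,:,0])
for r0 in range(136,172,2):
    row=b[r0:r0+2,195:222].mean(0); g=p[r0:r0+2,195:222].mean(0).mean(1)
    # steel: blueish & not black
    wt=np.clip(row+8,0,12)*(g>55); xx=np.arange(195,222)
    idx=xx[(row>-3)&(g>50)]
    print(r0,idx.min() if len(idx) else None,idx.max() if len(idx) else None,round((wt*xx).sum()/max(wt.sum(),1),2))
for z in (56,80,110,136): print(z,proj(s,(565.7,-306.5,z)).round(2))
E
```

```text
136 200 218 209.81
138 200 218 208.59
140 200 218 208.73
142 200 218 209.01
144 200 218 209.1
146 201 215 207.58
148 203 214 208.39
150 204 214 208.87
152 204 214 209.16
154 204 214 209.06
156 204 214 209.2
158 204 214 209.14
160 204 214 209.21
162 205 214 209.3
164 205 214 209.32
166 205 218 211.26
168 205 221 213.43
170 209 221 215.0
56 [209.   167.29]
80 [208.63 158.15]
110 [208.16 146.49]
136 [207.75 136.18]
```

```bash
python3 - <<'E'
import cv2
a=cv2.imread('pics/s14.png')[125:225,190:260]
cv2.imwrite('pics/s14z.png',cv2.resize(a,None,fx=6,fy=6,interpolation=cv2.INTER_CUBIC))
E
```

```text
(no output)
```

View pics/s14z.png

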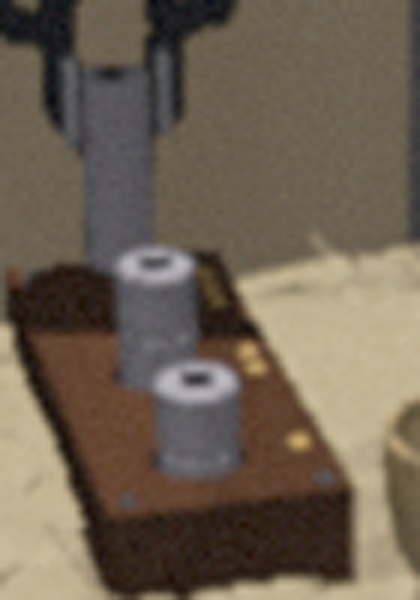

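Call:
drive_tool(moves=[[[0,0,-0.5],0],[[0,0,-1],0],[[0,0,-1],0],[[0,0,-1],0],[[0,0,-1],0],[[0,0,-1],0],[[0,0,-1],0],[[0,0,-1],0]])

```text
time: 26.17
tool_pos: [565.7, -306.5, 107.2]
tcp_rot: [180.0, 0.0, 78.0]
ft_force: [0.7, 0.3, -2.7]
finger_gap: 28.3
```

```bash
python3 - <<'E'
from h import *
s=snap('top','t15')
q=r.sense();print(q['time'],q['tool_pos'],q['tcp_rot'],q['finger_gap'],q['ft_force'],abs(q['qd']).max())
E
```

```text
26.2167 [ 565.66798321 -306.53562711  107.19911131] [-1.79998688e+02 -5.55693570e-04  7.79881023e+01] 28.32813009768816 [-0.68206921 -0.11942456 -2.85774846] 0.06748411764147229
```

View pics/t15.png

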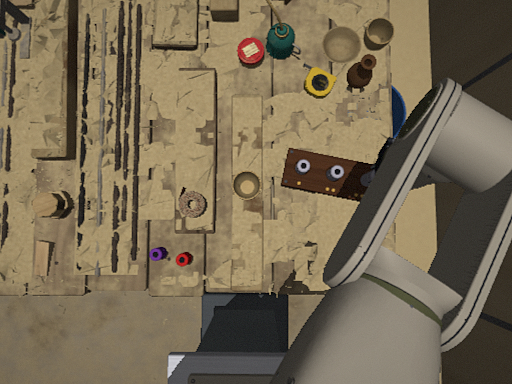

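The top view shows spacers in pocket one (303,166) and pocket two (337,172). The roll (193,204) and cup (246,185) haven't moved. Handing in.

```bash
python3 -c "
from bench import r
print(r.hand_in())"
```

```text
the job is handed in; nothing more can be done
None
```

I placed the short spacer in pocket one, then the medium one in pocket two, each pressed to the floor and let go. The job is handed in with the tall spacer still gripped, centred over pocket three and about 15 mm above the rack, at 26 s of the 70 s allowed.

**What the last checks showed:**
- **Seated spacers:** each went in until the tool pressed on the pocket floor (12–14 N) at the height expected for full depth. The pictures taken after each release show them upright in the right pockets.
- **Tall spacer:** the arm was still, with the foot 15 mm clear by the grasp height. The side view shows it upright, and the wrist view shows it over the pocket.
- **Roll and cup:** both are where they started in the top view.

**What failed or disagreed:**
- **First grasp:** my first grip on the short spacer closed on its top face with about 6 N. The fingertips turned out to be about level with the tool point, not the stated 22 mm ahead of it. I regrasped lower, and the spacer had not moved.
- **Cameras:** the three cameras disagreed by about 1–3 mm, mostly in y. Both spacers slid into their pockets without resistance at the positions I used, so the centring over pocket three should be good to about 1–2 mm.
- **Foot clearance:** the medium spacer hides most of the tall one's foot in the side view, so the 15 mm comes mainly from the tool height.

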